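Egg blanks into the drying tray

ROBOT

A 7-joint arm with a two-finger parallel gripper is mounted at the origin on the work surface. World frame = base frame: x ahead of the robot, y to its left, z up, the work surface at z = 0. Lengths are in m, angles in degrees, forces in N, time in s.
With the tool pointing down it reaches from about 0.4 to 0.925 m from the base axis. Payload 5.6 kg.
Tool frame: the origin (TCP) lies on the mounting face of the last link; the fingertips stand 173 mm ahead of it and the grasp point (between the pads) lies 155 mm ahead of it; z points along the fingers, y is the line along which they close (so a half turn about z gives the same grasp; the last joint's range is limited). The gripper opens to 85 mm and grips with 20 to 120 N. Pads are 22 mm wide; open, the fingers measure 114 mm over their backs; the gripper's body (76 mm by 85 mm) begins 54 mm behind the grasp point. The pads swing forward as they close: fully open they stand 13 mm farther back than shut.
Start: joints at [71.734, 26.786, -0.665, 91.828, 0.344, 61.387, -3.226], TCP at [0.177, -0.625, 0.405] pointing down, gripper open.
Joint ranges: [-144.91, 144.91], [-17.63, 115.5], [-89.93, 88.59], [15.96, 139.68], [-74.01, 254.01], [8.47, 105.57], [-167.45, 167.45]. Speed limits (degrees/s): [147.25, 147.25, 180, 180, 180, 180, 180].

INTERFACE

Orientations are given as a 3x3 rotation matrix whose columns are the frame's x, y, z axes.
In Python, from bench import ctrl gives the robot as it stands. The module is installed in compiled form; this text tells all that it offers.
- The arm moves only by the tool servo_tool, never from a script. Its argument "commands" is a list that holds one entry, the list of rows, each a list of 4 numbers: the shift along the tool's x, y, z scaled (see below), then the turn about the tool's z scaled (see below). A call has 1 to 8 rows; each row is the pose to reach, as a shift and turn from the pose commanded when the call began, along the tool's axes at that moment; what a row does not reach only later rows make up. The controller multiplies each number of a shift by 0.25 m and each number of a turn by 90 degrees. A row lasts 1/10 s, in which the tool goes at most 50 mm and 8.59 degrees, less where a joint would pass 70% of its speed; a pose out of reach is approached as far as the arm can. A call with a number of a shift or a turn outside -1 to 1 is refused whole. A call with a gripper value outside its range is refused whole. "claw" is the finger opening in mm, from 0 to 85.4, set as the call begins (left out, the last holds). The fingers move at their own pace and stop on an object; "newtons" is the grip in N (left out, the last holds). Time passes only in rows, so rows that repeat a pose let the fingers close. It gives the time, the measured TCP pose, the force, the opening and the grip force at its end, in the units of the state.
- ctrl.state(): the state, without advancing time (a new reading comes with each control period).
- ctrl.grab_frame(name): name is "scene" or "top" or "wrist"; returns (picture, depth): 400x640x3 uint8, blue, green, red; 400x640 float32, m along the optical axis (not along the pixel's ray), 0 where there is no reading.
- ctrl.get_calibration(name): a dict with "fx", "fy", "cx", "cy" (pixels), "pose" (4x4, takes a point from camera to world coordinates). Camera axes: x right, y down, z forward; pixel columns grow to the right and rows downward; lengths in m; the calibration is good to about 2 mm. A picture is of the moment at which its call begins: read the wrist's pose just before it. get_calibration takes no time and is no camera call; for the wrist camera it gives the pose at the moment of the call.
- ctrl.hand_in(): hands the job in; it is judged then, once.
Trained networks look in the newest picture that a camera, given by its name, has taken for a name from the list of things; names that differ only in an ending like _2 or _b are one class to them, and where a whole thing is asked for, a point or a joint stands for the part that bears it (a point fixed in the world has none). Each returns a list of dicts, best first, with "score" (0 to 1); they miss things now and then, are a little off and sometimes report something else, mostly with a low value. They report only what shows in the picture. A call takes as long as a camera call. They do not tell look-alikes from the thing itself.
- ctrl.silhouettes(camera, name): "pixels" (400x640 bool, what is visible of it) and "rect" ([left, top, right, bottom] as shares, 0 to 1, of the picture: columns of its width, rows of its height, round what is visible of it).
- ctrl.tip_of(camera, name): "position" ([column, row] as shares, 0 to 1, of the picture: columns of its width, rows of its height: a listed point, or the origin of a listed thing).
The state is a dict: "clock": time; "qpos": joint angles; "qd": joint speeds; "tau": joint torques, N m; "eef_pos": TCP position; "tool_rot": TCP orientation; "ft_force": force on the tool from outside, world axes, zero at the start; "torque": the same for the moment, N m; "gripper_width": finger opening in m; "gripper_force": force on a finger pad.
Only numpy, scipy, OpenCV 4.12 (cv2) and the standard library are available. Lean on these libraries where they do the work, as an engineer would, in place of code of your own. Each camera call takes 0.05 s, during which the arm holds its last target. There are 200 camera calls.

TASK

Put the four ceramic egg blanks into the dimpled drying tray for painting, each one in the pocket that fits its size: the smallest egg in the smallest dimple, and so on up to the largest. They are fragile, so set each down gently without letting it drop, standing upright on the pocket's floor, and leave the bell and the tree ornament where they stand.

Things in the scene. Friction and masses are not known exactly. Their poses are not given: they have to be found in the camera images.
- egg_small: The smallest egg blank: hollow off-white ceramic egg standing blunt end up on a small flat foot; 34 mm across at its widest, which is 26 mm above the foot, 46 mm tall, about 20 g. Foot 19 mm across. Origin: centre of the foot, on the mat at z = 0 at the start; z axis up through the egg. Fragile: over 35 N against a pocket, or a fall over 12 mm, breaks it.
- egg_medium: The second smallest egg blank: hollow off-white ceramic egg standing blunt end up on a small flat foot; 42 mm across at its widest, which is 31 mm above the foot, 55 mm tall, about 35 g. Foot 23 mm across. Origin: centre of the foot, on the mat at z = 0 at the start; z axis up through the egg. Fragile: over 35 N against a pocket, or a fall over 12 mm, breaks it.
- egg_large: The second largest egg blank: hollow off-white ceramic egg standing blunt end up on a small flat foot; 50 mm across at its widest, which is 36 mm above the foot, 64 mm tall, about 55 g. Foot 28 mm across. Origin: centre of the foot, on the mat at z = 0 at the start; z axis up through the egg. Fragile: over 35 N against a pocket, or a fall over 12 mm, breaks it.
- egg_giant: The largest egg blank: hollow off-white ceramic egg standing blunt end up on a small flat foot; 58 mm across at its widest, which is 41 mm above the foot, 73 mm tall, about 80 g. Foot 32 mm across. Origin: centre of the foot, on the mat at z = 0 at the start; z axis up through the egg. Fragile: over 35 N against a pocket, or a fall over 12 mm, breaks it.
- pocket_small: Pocket for the smallest egg: fixed grey tile, 74 mm square, 12 mm thick, with a round dimple 38 mm across, 6 mm deep, its flat floor black. Origin: centre of its underside, 5 mm above the table; z up; dimple floor 6 mm, top 12 mm above the origin. The four tiles stand in a row along their y axis, 78 mm apart in any order, in a low wooden tray; nothing stands beside the row (along x).
- pocket_medium: Pocket for the second smallest egg: fixed grey tile, 74 mm square, 12 mm thick, with a round dimple 46 mm across, 6 mm deep, its flat floor black. Origin: centre of its underside, 5 mm above the table; z up; dimple floor 6 mm, top 12 mm above the origin. The four tiles stand in a row along their y axis, 78 mm apart in any order, in a low wooden tray; nothing stands beside the row (along x).
- pocket_large: Pocket for the second largest egg: fixed grey tile, 74 mm square, 12 mm thick, with a round dimple 54 mm across, 6 mm deep, its flat floor black. Origin: centre of its underside, 5 mm above the table; z up; dimple floor 6 mm, top 12 mm above the origin. The four tiles stand in a row along their y axis, 78 mm apart in any order, in a low wooden tray; nothing stands beside the row (along x).
- pocket_giant: Pocket for the largest egg: fixed grey tile, 74 mm square, 12 mm thick, with a round dimple 62 mm across, 6 mm deep, its flat floor black. Origin: centre of its underside, 5 mm above the table; z up; dimple floor 6 mm, top 12 mm above the origin. The four tiles stand in a row along their y axis, 78 mm apart in any order, in a low wooden tray; nothing stands beside the row (along x).
- bell: Off-white ceramic bell ornament, 60 mm across its flared base, 57 mm tall with a small knob on top. Not an egg: it stays where it is. Origin: centre of its underside; z up.
- tree: Off-white ceramic cone-shaped tree ornament in three tiers, 64 mm across the base, 70 mm tall. Not an egg: it stays where it is. Origin: centre of its underside; z up.
Mind the look-alikes: they are no part of the job. What is shaped like the egg_large but black is not meant. Leave any orange look-alike of the egg_giant alone.

How it is judged (in metres and radians):
At the end, for the whole second after the job is handed in: Each of the four eggs stands in the pocket of its own size: foot centre within 10 mm of the pocket's centre, foot on the dimple's floor (3.5 to 8.5 mm above the tile's underside), within 0.15 rad of upright, at rest and released (horizontal distance between egg_small and pocket_small below 0.01 m and z of egg_small in the frame of pocket_small between 0.0035 and 0.0085 m and angle between each of egg_small, egg_medium, egg_large, egg_giant's own z axis and vertical below 0.15 rad and linear speed of each of egg_small, egg_medium, egg_large, egg_giant below 0.02 m/s and horizontal distance between egg_medium and pocket_medium below 0.01 m and z of egg_medium in the frame of pocket_medium between 0.0035 and 0.0085 m and horizontal distance between egg_large and pocket_large below 0.01 m and z of egg_large in the frame of pocket_large between 0.0035 and 0.0085 m and horizontal distance between egg_giant and pocket_giant below 0.01 m and z of egg_giant in the frame of pocket_giant between 0.0035 and 0.0085 m); the robot touches nothing.
It fails at once if an egg is dropped into or pressed against a pocket with more than 35 N (contact force between any of egg_small, egg_medium, egg_large, egg_giant and pocket_small above 35 N or contact force between any of egg_small, egg_medium, egg_large, egg_giant and pocket_medium above 35 N or contact force between any of egg_small, egg_medium, egg_large, egg_giant and pocket_large above 35 N or contact force between any of egg_small, egg_medium, egg_large, egg_giant and pocket_giant above 35 N).
It fails at once if the bell is pushed more than 20 mm or tipped over (distance of bell from where it was at the start of the episode above 0.02 m or angle between bell's own z axis and vertical above 0.35 rad).
It fails at once if the tree is pushed more than 20 mm or tipped over (distance of tree from where it was at the start of the episode above 0.02 m or angle between tree's own z axis and vertical above 0.35 rad).
It fails at once if an egg is let fall (over 0.5 m/s, a drop of about 13 mm, with no finger on it) ((linear speed of egg_small above 0.5 m/s and contact force between the fingers and egg_small below 0.05 N) or (linear speed of egg_medium above 0.5 m/s and contact force between the fingers and egg_medium below 0.05 N) or (linear speed of egg_large above 0.5 m/s and contact force between the fingers and egg_large below 0.05 N) or (linear speed of egg_giant above 0.5 m/s and contact force between the fingers and egg_giant below 0.05 N)).
It also fails if it takes over 120 s, if anything falls off the work surface, if the arm or the gripper's body presses on something with over 40 N, if the wrist force passes 120 N, or if a joint passes its speed limit or range.

## Working session

There is one attempt and no reset: what is moved stays moved. The work goes in short steps, Python scripts to look and compute and a tool call to move; the robot and the scene stay as the last step left them, time stands still between calls to the robot, and variables do not carry over. Pictures are saved under pics/ and viewed, at most 14 in all, crops included, and the job is handed in when it is done.

Besides the shell and the picture viewer there is one more tool, called after ">>>" as name([rows], argument=value, ...), one row to a line, values as JSON. servo_tool: Moves the arm, as the interface text tells. Its arguments: {"type":"object","properties":{"commands":{"type":"array","items":{"type":"array","items":{"type":"array","items":{"type":"number"}}}},"claw":{"type":"number"},"newtons":{"type":"number"}},"required":["commands"]}

```bash
mkdir -p pics; cat > h.py <<'E'
import numpy as np, cv2
from bench import ctrl
def pts(cam,d,K=None):
    K=K or ctrl.get_calibration(cam)
    v,u=np.mgrid[:400,:640]
    P=np.stack([(u-K['cx'])/K['fx']*d,(v-K['cy'])/K['fy']*d,d],-1)
    T=np.array(K['pose']); return P@T[:3,:3].T+T[:3,3]
E
python3 - <<'E'
from h import *
for c in ['top','scene']:
    im,d=ctrl.grab_frame(c); cv2.imwrite(f'pics/{c}0.png',im); P=pts(c,d); np.save(c+'P.npy',P)
    print(c,np.round(ctrl.get_calibration(c)['pose'],2).tolist())
    for n in ['egg_small','egg_medium','egg_large','egg_giant','bell','tree','pocket_small','pocket_medium','pocket_large','pocket_giant']:
        for s in ctrl.silhouettes(c,n)[:3]:
            m=s['pixels']&(d>0)
            if m.sum()<5: continue
            Q=P[m]; v,u=np.where(m)
            print(n,round(s['score'],2),'px',int(u.mean()),int(v.mean()),'xy',np.round((np.percentile(Q,2,0)+np.percentile(Q,98,0))[:2]/2,3),'ext',np.round(np.percentile(Q,98,0)-np.percentile(Q,2,0),3),'ztop',round(np.percentile(Q[:,2],99),3),'col',im[m].mean(0).astype(int))
s=ctrl.state();print(s['clock'],s['eef_pos'],np.round(s['tool_rot'],3).tolist())
E
```

```text
top [[-0.15, -0.97, 0.21, 0.32], [-0.99, 0.15, -0.03, 0.06], [-0.0, -0.22, -0.98, 0.84], [0.0, 0.0, 0.0, 1.0]]
egg_small 0.46 px 472 200 xy [ 0.442 -0.295] ext [0.029 0.027 0.027] ztop 0.046 col [174 194 200]
egg_medium 0.62 px 363 212 xy [ 0.451 -0.054] ext [0.036 0.036 0.022] ztop 0.056 col [194 214 220]
egg_large 0.94 px 187 293 xy [0.336 0.337] ext [0.044 0.044 0.063] ztop 0.064 col [42 44 38]
egg_large 0.89 px 157 242 xy [0.454 0.394] ext [0.05  0.048 0.063] ztop 0.065 col [47 53 45]
egg_large 0.67 px 199 241 xy [0.44  0.302] ext [0.043 0.042 0.043] ztop 0.065 col [192 213 218]
egg_giant 0.9 px 259 229 xy [0.445 0.171] ext [0.05  0.049 0.028] ztop 0.073 col [202 222 228]
egg_giant 0.56 px 227 294 xy [0.323 0.252] ext [0.05  0.049 0.034] ztop 0.074 col [ 18 127 226]
bell 0.61 px 305 222 xy [0.451 0.075] ext [0.05  0.052 0.052] ztop 0.057 col [178 202 211]
tree 0.78 px 410 200 xy [ 0.465 -0.164] ext [0.051 0.045 0.064] ztop 0.068 col [173 201 213]
pocket_small 0.97 px 350 140 xy [ 0.627 -0.055] ext [0.076 0.073 0.011] ztop 0.02 col [135 145 151]
pocket_medium 0.8 px 287 161 xy [0.
[... 1310 characters left out ...]
 117 123]
tree 0.59 px 231 222 xy [ 0.478 -0.169] ext [0.036 0.054 0.062] ztop 0.065 col [200 222 231]
pocket_small 0.58 px 298 254 xy [ 0.629 -0.059] ext [0.077 0.077 0.01 ] ztop 0.019 col [120 126 132]
pocket_medium 0.82 px 360 233 xy [0.601 0.096] ext [0.076 0.071 0.009] ztop 0.02 col [111 116 122]
pocket_large 0.82 px 386 223 xy [0.589 0.169] ext [0.072 0.073 0.009] ztop 0.019 col [ 99 102 107]
pocket_giant 0.7 px 330 243 xy [0.614 0.018] ext [0.078 0.076 0.009] ztop 0.019 col [86 91 94]
pocket_giant 0.3 px 360 233 xy [0.603 0.095] ext [0.074 0.073 0.009] ztop 0.02 col [111 116 122]
1.1 [ 0.17697792 -0.62544103  0.4047161 ] [[0.962, 0.272, -0.0], [0.272, -0.962, -0.0], [-0.0, 0.0, -1.0]]
```

```bash
python3 - <<'E'
from h import *
from scipy.optimize import least_squares
t=cv2.imread('pics/top0.png'); 
cv2.imwrite('pics/crop0.png',cv2.resize(t[100:330,120:520],(800,460)))
I={c:cv2.imread(f'pics/{c}0.png') for c in('top','scene')}; PP={c:np.load(c+'P.npy') for c in I}
E={'s':(.442,-.295,.017,.026,.046),'m':(.451,-.054,.021,.031,.055),'l':(.44,.302,.025,.036,.064),'g':(.445,.171,.029,.041,.073)}
for n,(x,y,R,h,H) in E.items():
    for cs in (['top'],['scene'],['top','scene']):
        Q=np.vstack([PP[c].reshape(-1,3) for c in cs])
        Q=Q[(np.hypot(Q[:,0]-x,Q[:,1]-y)<R+.012)&(Q[:,2]>h)&(Q[:,2]<H+.006)]
        f=lambda p:(np.sqrt(((Q[:,0]-p[0])/R)**2+((Q[:,1]-p[1])/R)**2+((Q[:,2]-h-p[2])/(H-h))**2)-1)*R
        r=least_squares(f,[x,y,0],loss='soft_l1',f_scale=.001); print(n,cs,len(Q),np.round(r.x,4),'rms',round(np.sqrt(np.median(r.fun**2)),4))
for n,p in {'S':(.627,-.055),'G':(.611,.02),'M':(.599,.096),'L':(.585,.173)}.items():
    for c in I:
        P=PP[c]; near=(np.hypot(P[...,0]-p[0],P[...,1]-p[1])<.036)
        b=near&(I[c].max(-1)<60)&(P[...,2]<.018); Q=P[b]
        if len(Q)<10: print(n,c,'few');continue
        (a,ax,_)=cv2.fitEllipse(cv2.convexHull((Q[:,:2]*1000).astype(np.float32)))
        tile=P[near]; 
        print(n,c,len(Q),'ellipse',np.round(a,1),np.round(ax,1),'z',np.round(np.median(Q[:,2]),4))
E
```

```text
s ['top'] 188 [ 0.4436 -0.2982 -0.0008] rms 0.0006
s ['scene'] 150 [ 4.435e-01 -2.986e-01 -3.000e-04] rms 0.0007
s ['top', 'scene'] 338 [ 0.4436 -0.2984 -0.0006] rms 0.0007
m ['top'] 279 [ 0.4519 -0.0546 -0.0005] rms 0.0006
m ['scene'] 194 [ 0.4511 -0.0552  0.    ] rms 0.0008
m ['top', 'scene'] 473 [ 4.517e-01 -5.490e-02 -4.000e-04] rms 0.0007
l ['top'] 432 [ 0.4411  0.3051 -0.0005] rms 0.0006
l ['scene'] 213 [0.44   0.3047 0.    ] rms 0.001
l ['top', 'scene'] 645 [ 0.4408  0.305  -0.0005] rms 0.0007
g ['top'] 565 [ 0.4458  0.1734 -0.0006] rms 0.0006
g ['scene'] 312 [4.448e-01 1.726e-01 1.000e-04] rms 0.0009
g ['top', 'scene'] 877 [ 0.4456  0.1731 -0.0005] rms 0.0007
S top few
S scene 122 ellipse [621.9 -56.5] [31.6 33.3] z 0.0114
G top few
G scene 321 ellipse [608.3  20.5] [55.2 58.8] z 0.0115
M top few
M scene 146 ellipse [593.8  98.1] [38.6 41.5] z 0.0117
L top few
L scene 189 ellipse [580.2 175.6] [46.1 50.6] z 0.0116
```

View pics/crop0.png

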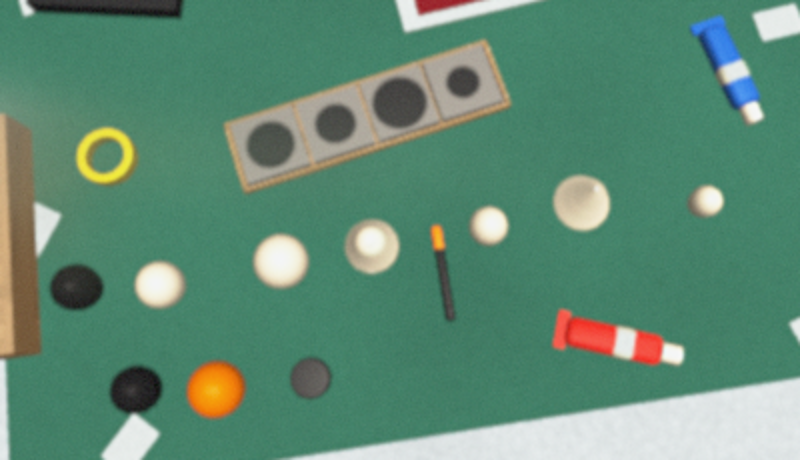

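View pics/scene0.png

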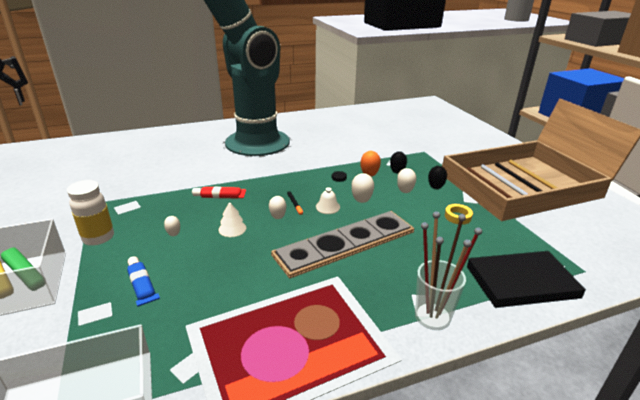

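Four off-white eggs stand in a row in the crop. egg_small is at scene px (172,225), egg_medium (276,206), egg_giant (362,187) and egg_large (406,180). These could be taken for them, and I reject all of them: orange egg (369,162), black eggs (398,161) and (436,176), bell (327,202), tree (231,222). The pockets from right to left in the top view are S, G, M, L, matching the networks.

```bash
cat >> h.py <<'E'
PHI=np.radians(10.4)
def to(x,y,z,phi=None):
    "print scaled shift/turn from current pose to TCP x,y,z with tool y at phi"
    phi=PHI if phi is None else phi
    s=ctrl.state(); R=np.array(s['tool_rot']); d=R.T@(np.array([x,y,z])-s['eef_pos'])
    cur=np.arctan2(R[1,1],R[0,1]); print('shift',np.round(d/.25,4),'turn',round(np.degrees(cur-phi)/90,4),'t',s['clock'])
E
python3 - <<'E'
from h import *
im=cv2.imread('pics/top0.png'); P=np.load('topP.npy'); T=np.array(ctrl.get_calibration('top')['pose'])
C=[]
for n,p in {'S':(.626,-.057),'G':(.611,.02),'M':(.599,.097),'L':(.587,.172)}.items():
    near=(np.hypot(P[...,0]-p[0],P[...,1]-p[1])<.037)
    b=near&(im.max(-1)<100); Q=P[b]
    # project onto z=.011+.003
    (a,ax,_)=cv2.fitEllipse(cv2.convexHull((Q[:,:2]*1000).astype(np.float32)))
    C.append(a); print(n,len(Q),np.round(a,1),np.round(ax,1),np.median(Q[:,2]).round(4))
C=np.array(C); k=np.arange(4)-1.5
vy=(k[:,None]*C).sum(0); ang=np.arctan2(-vy[0],vy[1]); print('phi',np.degrees(ang))
u=np.array([-np.sin(ang),np.cos(ang)]); F=C.mean(0)+k[:,None]*78*u; print(F.round(1),(F-C).round(1))
to(.4436,-.2984,.30)
E
```

```text
S 167 [627.7 -57.7] [33.6 34. ] 0.011
G 477 [613.9  19. ] [57.2 59.8] 0.0108
M 261 [599.8  96.5] [42.2 43. ] 0.0109
L 363 [586.1 174. ] [50.1 50.3] 0.0111
phi 10.197572906731136
[[627.6 -57.2]
 [613.8  19.6]
 [600.   96.3]
 [586.2 173.1]] [[-0.1  0.5]
 [-0.2  0.5]
 [ 0.1 -0.2]
 [ 0.1 -0.9]]
shift [ 1.3824 -0.9684  0.4188] turn -0.94 t 1.1
```

>>> servo_tool([
  [[0.1,-0.07,0,-0.09],[0.25,-0.17,0,-0.18],[0.4,-0.28,0,-0.27],[0.54,-0.37,0,-0.36],[0.66,-0.46,0,-0.45],[0.74,-0.51,0,-0.54],[0.78,-0.55,0,-0.62],[0.8,-0.56,0,-0.7]],
], claw=70, newtons=20)

```text
clock: 1.9
eef_pos: [0.3326, -0.4345, 0.405]
tool_rot: [[0.186, 0.983, 0.0], [0.983, -0.186, 0.0], [0.0, 0.0, -1.0]]
ft_force: [0.3, -0.1, 0.4]
gripper_width: 0.0703
gripper_force: 0.0
```

```bash
python3 -c "
from h import *
to(.4436,-.2984,.30)"
```

```text
shift [0.6177 0.3348 0.4202] turn -0.2348 t 1.9
```

>>> servo_tool([
  [[0.08,0.05,0.02,-0.08],[0.24,0.13,0.14,-0.16],[0.4,0.22,0.26,-0.23],[0.53,0.29,0.36,-0.23],[0.6,0.325,0.41,-0.23],[0.618,0.335,0.42,-0.23],[0.618,0.335,0.42,-0.23]],
])

```text
clock: 2.6
eef_pos: [0.4438, -0.3008, 0.2996]
tool_rot: [[-0.166, 0.986, -0.0], [0.986, 0.166, 0.0], [0.0, -0.0, -1.0]]
ft_force: [0.4, -0.6, -0.4]
gripper_width: 0.0701
gripper_force: 0.0
```

```bash
python3 - <<'E'
from h import *
s=ctrl.state(); print(s['eef_pos'],s['qpos'])
im,d=ctrl.grab_frame('wrist'); K=ctrl.get_calibration('wrist'); P=pts('wrist',d,K)
cv2.imwrite('pics/w1.png',im)
x,y,R,h,H=.4436,-.2984,.017,.026,.046
Q=P[d>0].reshape(-1,3); Q=Q[(np.hypot(Q[:,0]-x,Q[:,1]-y)<R+.012)&(Q[:,2]>h)&(Q[:,2]<H+.006)]
from scipy.optimize import least_squares
f=lambda p:(np.sqrt(((Q[:,0]-p[0])/R)**2+((Q[:,1]-p[1])/R)**2+((Q[:,2]-h-p[2])/(H-h))**2)-1)*R
print(len(Q),least_squares(f,[x,y,0],loss='soft_l1',f_scale=.001).x)
to(.4436,-.2984,.185)
E
```

```text
[ 0.44377513 -0.30081177  0.29961298] [ 49.38898767  26.15291045 -23.33948509 111.47289349  14.26430382
  45.18320778  27.63187158]
1110 [ 0.44334785 -0.30024193  0.00082147]
shift [0.0143 0.0037 0.4606] turn -0.0105 t 2.65
```

View pics/w1.png

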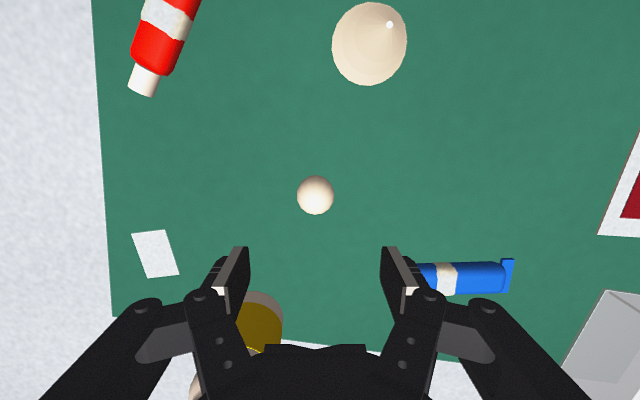

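The close view shows the off-white egg_small at px (315,195), lying between the fingers along the closing axis, with nothing in the way.

>>> servo_tool([
  [[0.007,0.003,0.08,-0.01],[0.007,0.003,0.2,-0.01],[0.007,0.003,0.32,-0.01],[0.007,0.003,0.4,-0.01],[0.007,0.003,0.44,-0.01],[0.007,0.003,0.458,-0.01],[0.007,0.003,0.458,-0.01]],
])

```text
clock: 3.35
eef_pos: [0.4438, -0.3001, 0.1857]
tool_rot: [[-0.179, 0.984, 0.001], [0.984, 0.179, -0.001], [-0.001, 0.0, -1.0]]
ft_force: [0.5, -0.5, 0.6]
gripper_width: 0.0701
gripper_force: 0.0
```

>>> servo_tool([
  [[0,0,0,0],[0,0,0,0],[0,0,0,0],[0,0,0,0],[0,0,0,0],[0,0,0,0]],
], claw=20)

```text
clock: 3.95
eef_pos: [0.4443, -0.2994, 0.1862]
tool_rot: [[-0.18, 0.984, 0.001], [0.984, 0.18, -0.001], [-0.001, 0.001, -1.0]]
ft_force: [-1.8, -0.9, 6.3]
gripper_width: 0.0319
gripper_force: 19.6
```

```bash
python3 -c "
from h import *
s=ctrl.state(); print(s['eef_pos'],s['gripper_width'],s['gripper_force'],s['ft_force'])
to(s['eef_pos'][0],s['eef_pos'][1],.29);to(.6267,-.057,.29)"
```

```text
[ 0.44428453 -0.29943473  0.18616986] 0.031895024471303386 19.582703190394568 [-1.84337771 -0.91838547  6.34183748]
shift [-6.000e-04  4.000e-04 -4.153e-01] turn -0.0001 t 3.95
shift [ 0.8216  0.893  -0.4157] turn -0.0001 t 3.95
```

>>> servo_tool([
  [[0,0,-0.004,0],[0,0,-0.01,0],[0,0,-0.016,0],[0,0,-0.02,0],[0,0,-0.02,0]],
])

```text
clock: 4.45
eef_pos: [0.4439, -0.2991, 0.1903]
tool_rot: [[-0.18, 0.984, 0.0], [0.984, 0.18, -0.0], [-0.0, 0.0, -1.0]]
ft_force: [0.3, 0.5, 0.2]
gripper_width: 0.0321
gripper_force: 19.9
```

```bash
python3 -c "
from h import *
s=ctrl.state(); print(s['eef_pos'],s['gripper_width'],s['gripper_force'],s['ft_force'])
im,d=ctrl.grab_frame('scene'); cv2.imwrite('pics/s2.png',cv2.resize(im[150:270,100:260],(640,480),interpolation=cv2.INTER_CUBIC))
"
```

```text
[ 0.44393995 -0.29913993  0.19025038] 0.03205374944242986 19.86605030033388 [0.34584374 0.46139829 0.17181581]
```

View pics/s2.png

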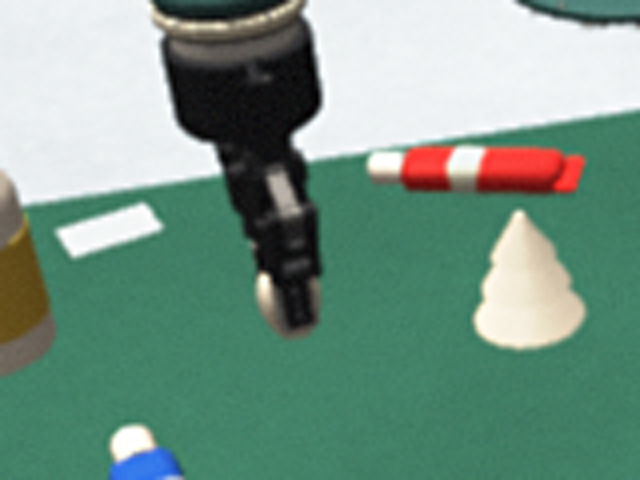

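The crop shows egg_small (at px 290,305) held between the fingers. I'll lift it and check again.

>>> servo_tool([
  [[0,0,-0.05,0],[0,0,-0.14,0],[0,0,-0.24,0],[0,0,-0.33,0],[0,0,-0.38,0],[0,0,-0.4,0],[0,0,-0.4,0]],
])

```text
clock: 5.2
eef_pos: [0.4439, -0.2992, 0.2906]
tool_rot: [[-0.18, 0.984, 0.001], [0.984, 0.18, -0.001], [-0.001, 0.0, -1.0]]
ft_force: [0.1, 0.1, -0.6]
gripper_width: 0.0319
gripper_force: 20.0
```

```bash
cat >> h.py <<'E'
from scipy.optimize import least_squares
EG={'s':(.017,.026,.046),'m':(.021,.031,.055),'l':(.025,.036,.064),'g':(.029,.041,.073)}
def fit(n,cam,x,y,z0=0,rim=.012,white=True):
    "egg foot x,y,z by fitting upper+lower shell"
    R,h,H=EG[n]; im,d=ctrl.grab_frame(cam); P=pts(cam,d)
    m=(d>0)&(im.min(-1)>90) if white else d>0
    Q=P[m]; Q=Q[(np.hypot(Q[:,0]-x,Q[:,1]-y)<R+rim)&(Q[:,2]>z0+.3*h)&(Q[:,2]<z0+H+.008)]
    def f(p):
        z=Q[:,2]-p[2]-h; return (np.sqrt(((Q[:,0]-p[0])/R)**2+((Q[:,1]-p[1])/R)**2+(z/np.where(z>0,H-h,h*1.12))**2)-1)*R
    r=least_squares(f,[x,y,z0],loss='soft_l1',f_scale=.001); print(n,cam,len(Q),r.x.round(4),'res',np.median(abs(r.fun)).round(4)); return im
def st():
    s=ctrl.state(); print('pos',s['eef_pos'].round(4),'w',round(s['gripper_width'],4),'f',round(s['gripper_force'],1),np.round(s['ft_force'],1),'t',s['clock'])
E
python3 - <<'E'
from h import *
st(); e=ctrl.state()['eef_pos']
im=fit('s','scene',e[0],e[1],e[2]-.185); im=fit('s','top',e[0],e[1],e[2]-.185)
to(.6267,-.057,.29)
E
```

```text
pos [ 0.4439 -0.2992  0.2906] w 0.0319 f 20.0 [ 0.1  0.1 -0.6] t 5.2
s scene 74 [ 0.4428 -0.2984  0.1093] res 0.0014
s top 265 [ 0.4432 -0.2977  0.103 ] res 0.0006
shift [ 0.8201  0.8953 -0.0026] turn -0.0001 t 5.3
```

>>> servo_tool([
  [[0.06,0.065,0,0],[0.17,0.185,0,0],[0.3,0.33,0,0],[0.43,0.47,0,0],[0.56,0.61,0,0],[0.68,0.74,0,0],[0.77,0.84,0,0],[0.82,0.895,0,0]],
])

```text
clock: 6.1
eef_pos: [0.6279, -0.0536, 0.2888]
tool_rot: [[-0.184, 0.983, -0.001], [0.983, 0.184, 0.002], [0.002, -0.001, -1.0]]
ft_force: [0.4, -0.4, -0.3]
gripper_width: 0.0321
gripper_force: 20.0
```

>>> servo_tool([
  [[0,0,0.03,0],[0,0,0.1,0],[0,0,0.18,0],[0,0,0.25,0],[0,0,0.29,0],[0,0,0.31,0],[0,0,0.31,0]],
])

```text
clock: 6.8
eef_pos: [0.6267, -0.0576, 0.2118]
tool_rot: [[-0.18, 0.984, -0.001], [0.984, 0.18, 0.0], [0.0, -0.001, -1.0]]
ft_force: [-0.1, -0.1, -0.3]
gripper_width: 0.0318
gripper_force: 20.0
```

```bash
python3 - <<'E'
from h import *
st(); e=ctrl.state()['eef_pos']
for c in('scene','top'): im=fit('s',c,e[0],e[1],e[2]-.186)
to(.6267,-.057,.1975)
E
```

```text
pos [ 0.6267 -0.0576  0.2118] w 0.0318 f 20.0 [-0.1 -0.1 -0.3] t 6.8
s scene 122 [ 0.6253 -0.0563  0.0267] res 0.0009
s top 61 [ 0.6273 -0.0554  0.025 ] res 0.0005
shift [ 0.0013 -0.0021  0.0627] turn -0.0001 t 6.9
```

>>> servo_tool([
  [[0,-0.002,0.01,0],[0,-0.002,0.022,0],[0,-0.002,0.034,0],[0,-0.002,0.044,0],[0,-0.002,0.05,0],[0,-0.002,0.054,0],[0,-0.002,0.054,0],[0,-0.002,0.054,0]],
])

```text
clock: 7.7
eef_pos: [0.6265, -0.0572, 0.1992]
tool_rot: [[-0.181, 0.984, -0.0], [0.984, 0.181, -0.0], [-0.0, -0.0, -1.0]]
ft_force: [-0.1, 1.0, 0.3]
gripper_width: 0.0323
gripper_force: 20.0
```

>>> servo_tool([
  [[0,0,0.002,0],[0,0,0.004,0],[0,0,0.004,0]],
])

```text
clock: 8.0
eef_pos: [0.6265, -0.0573, 0.1981]
tool_rot: [[-0.18, 0.984, -0.0], [0.984, 0.18, -0.0], [-0.0, -0.0, -1.0]]
ft_force: [0.2, -0.2, -0.7]
gripper_width: 0.0321
gripper_force: 20.0
```

>>> servo_tool([
  [[0,0,0.002,0],[0,0,0.003,0],[0,0,0.003,0]],
])

```text
clock: 8.3
eef_pos: [0.6265, -0.0572, 0.1974]
tool_rot: [[-0.18, 0.984, -0.0], [0.984, 0.18, -0.0], [-0.0, -0.0, -1.0]]
ft_force: [0.3, 0.7, -0.4]
gripper_width: 0.0318
gripper_force: 20.0
```

>>> servo_tool([
  [[0,0,0,0],[0,0,0,0],[0,0,0,0],[0,0,0,0],[0,0,0,0]],
], claw=60)

```text
clock: 8.8
eef_pos: [0.6265, -0.0572, 0.1974]
tool_rot: [[-0.18, 0.984, 0.0], [0.984, 0.18, -0.0], [-0.0, 0.0, -1.0]]
ft_force: [-0.8, -0.0, -0.4]
gripper_width: 0.0599
gripper_force: 0.0
```

>>> servo_tool([
  [[0,0,-0.04,0],[0,0,-0.12,0],[0,0,-0.22,0],[0,0,-0.32,0],[0,0,-0.38,0],[0,0,-0.4,0],[0,0,-0.4,0]],
])

```text
clock: 9.5
eef_pos: [0.6265, -0.0573, 0.298]
tool_rot: [[-0.18, 0.984, 0.001], [0.984, 0.18, -0.0], [-0.001, 0.001, -1.0]]
ft_force: [-0.7, 0.3, -0.2]
gripper_width: 0.0598
gripper_force: 0.0
```

```bash
python3 - <<'E'
from h import *
st()
for c in('scene','top'): im=fit('s',c,.6267,-.057,.011)
to(.4516,-.055,.290)
E
```

```text
pos [ 0.6265 -0.0573  0.298 ] w 0.0598 f 0.0 [-0.7  0.3 -0.2] t 9.5
s scene 212 [ 0.6252 -0.0561  0.0111] res 0.0006
s top 183 [ 0.6263 -0.0558  0.0103] res 0.0007
shift [ 0.1351 -0.6846  0.0268] turn -0.0001 t 9.6
```

Small egg placed, upright at z 0.011. Next is egg_medium.

>>> servo_tool([
  [[0.02,-0.08,0,0],[0.05,-0.22,0.01,0],[0.08,-0.38,0.02,0],[0.11,-0.54,0.027,0],[0.13,-0.65,0.027,0],[0.135,-0.684,0.027,0],[0.135,-0.684,0.027,0]],
], claw=75)

```text
clock: 10.3
eef_pos: [0.4516, -0.0551, 0.2903]
tool_rot: [[-0.18, 0.984, -0.001], [0.984, 0.18, -0.0], [0.0, -0.001, -1.0]]
ft_force: [0.4, -0.6, -0.4]
gripper_width: 0.0748
gripper_force: 0.0
```

```bash
python3 - <<'E'
from h import *
st(); fit('m','wrist',.4516,-.055,0)
to(.4516,-.055,.190)
E
```

```text
pos [ 0.4516 -0.0551  0.2903] w 0.0748 f 0.0 [ 0.4 -0.6 -0.4] t 10.3
m wrist 1950 [ 0.4536 -0.0553  0.0006] res 0.0003
shift [ 0.0012 -0.0053  0.4023] turn -0.0002 t 10.35
```

>>> servo_tool([
  [[0,0.003,0.06,0],[0,0.003,0.16,0],[0,0.003,0.26,0],[0,0.003,0.34,0],[0,0.003,0.385,0],[0,0.003,0.402,0],[0,0.003,0.402,0]],
])

```text
clock: 11.05
eef_pos: [0.4536, -0.0545, 0.1899]
tool_rot: [[-0.181, 0.984, -0.0], [0.984, 0.181, 0.0], [0.0, -0.0, -1.0]]
ft_force: [-0.1, 0.0, 0.2]
gripper_width: 0.0749
gripper_force: 0.0
```

>>> servo_tool([
  [[0,0,0,0],[0,0,0,0],[0,0,0,0],[0,0,0,0],[0,0,0,0],[0,0,0,0]],
], claw=28)

```text
clock: 11.65
eef_pos: [0.4534, -0.0548, 0.191]
tool_rot: [[-0.18, 0.984, 0.002], [0.984, 0.18, -0.0], [-0.001, 0.002, -1.0]]
ft_force: [-1.1, -0.3, 7.3]
gripper_width: 0.0405
gripper_force: 19.8
```

>>> servo_tool([
  [[0,0,-0.01,0],[0,0,-0.04,0],[0,0,-0.12,0],[0,0,-0.22,0],[0,0,-0.32,0],[0,0,-0.38,0],[0,0,-0.4,0],[0,0,-0.4,0]],
])

```text
clock: 12.45
eef_pos: [0.4529, -0.0549, 0.2908]
tool_rot: [[-0.18, 0.984, 0.001], [0.984, 0.18, -0.001], [-0.001, 0.001, -1.0]]
ft_force: [0.1, 0.7, -1.0]
gripper_width: 0.0407
gripper_force: 20.4
```

```bash
python3 - <<'E'
from h import *
st(); e=ctrl.state()['eef_pos']
for c in('scene','top'): fit('m',c,e[0],e[1],e[2]-.190)
to(.599,.0963,.290)
E
```

```text
pos [ 0.4529 -0.0549  0.2908] w 0.0407 f 20.4 [ 0.1  0.7 -1. ] t 12.45
m scene 154 [ 0.4509 -0.0556  0.1005] res 0.0011
m top 64 [ 0.4532 -0.0547  0.0987] res 0.0003
shift [ 0.4892  0.6852 -0.0021] turn -0.0002 t 12.55
```

>>> servo_tool([
  [[0.04,0.05,0,0],[0.12,0.16,0,0],[0.22,0.3,0,0],[0.32,0.45,0,0],[0.41,0.58,0,0],[0.47,0.66,0,0],[0.488,0.685,0,0],[0.488,0.685,0,0]],
])

```text
clock: 13.35
eef_pos: [0.5991, 0.097, 0.2886]
tool_rot: [[-0.182, 0.983, -0.003], [0.983, 0.182, 0.0], [0.0, -0.002, -1.0]]
ft_force: [-0.5, -0.6, -1.2]
gripper_width: 0.0407
gripper_force: 20.4
```

>>> servo_tool([
  [[0,0,0.04,0],[0,0,0.12,0],[0,0,0.2,0],[0,0,0.27,0],[0,0,0.31,0],[0,0,0.33,0],[0,0,0.338,0],[0,0,0.338,0]],
])

```text
clock: 14.15
eef_pos: [0.5995, 0.0961, 0.2059]
tool_rot: [[-0.18, 0.984, 0.001], [0.984, 0.18, 0.0], [-0.0, 0.001, -1.0]]
ft_force: [-0.5, -0.2, 0.1]
gripper_width: 0.0406
gripper_force: 20.4
```

```bash
python3 - <<'E'
from h import *
st(); e=ctrl.state()['eef_pos']
for c in('scene','top'): fit('m',c,e[0],e[1],e[2]-.191)
to(.599,.0963,.202)
E
```

```text
pos [0.5995 0.0961 0.2059] w 0.0406 f 20.4 [-0.5 -0.2  0.1] t 14.15
m scene 209 [0.5988 0.0965 0.0153] res 0.0009
m top 9 [0.5993 0.0971 0.0124] res 0.0001
shift [ 0.0007 -0.0027  0.0175] turn 0.0 t 14.25
```

>>> servo_tool([
  [[0,-0.002,0.004,0],[0,-0.002,0.008,0],[0,-0.002,0.011,0],[0,-0.002,0.013,0],[0,-0.002,0.015,0],[0,-0.002,0.015,0]],
])

```text
clock: 14.85
eef_pos: [0.5989, 0.0961, 0.2022]
tool_rot: [[-0.181, 0.984, -0.0], [0.984, 0.181, -0.0], [-0.0, -0.0, -1.0]]
ft_force: [-0.7, 0.1, 2.8]
gripper_width: 0.0408
gripper_force: 20.7
```

>>> servo_tool([
  [[0,0,0,0],[0,0,0,0],[0,0,0,0],[0,0,0,0],[0,0,0,0]],
], claw=65)

```text
clock: 15.35
eef_pos: [0.5989, 0.096, 0.2018]
tool_rot: [[-0.181, 0.984, -0.0], [0.984, 0.181, -0.0], [-0.0, -0.0, -1.0]]
ft_force: [0.3, -0.2, 0.7]
gripper_width: 0.0652
gripper_force: 0.0
```

>>> servo_tool([
  [[0,0,-0.04,0],[0,0,-0.12,0],[0,0,-0.22,0],[0,0,-0.32,0],[0,0,-0.38,0],[0,0,-0.4,0],[0,0,-0.4,0]],
])

```text
clock: 16.05
eef_pos: [0.5989, 0.0959, 0.3025]
tool_rot: [[-0.18, 0.984, 0.001], [0.984, 0.18, -0.0], [-0.0, 0.001, -1.0]]
ft_force: [-0.5, -0.2, 0.1]
gripper_width: 0.0651
gripper_force: 0.0
```

```bash
python3 - <<'E'
from h import *
st()
for c in('scene','top'): im=fit('m',c,.599,.096,.011)
to(.441,.305,.300)
E
```

```text
pos [0.5989 0.0959 0.3025] w 0.0651 f 0.0 [-0.5 -0.2  0.1] t 16.05
m scene 273 [0.5976 0.0961 0.0109] res 0.0007
m top 66 [0.5988 0.0963 0.0106] res 0.0005
shift [ 0.9366 -0.4687  0.0044] turn -0.0001 t 16.15
```

>>> servo_tool([
  [[0.09,-0.045,0,0],[0.24,-0.12,0,0],[0.42,-0.21,0,0],[0.6,-0.3,0,0],[0.77,-0.385,0.004,0],[0.88,-0.44,0.004,0],[0.937,-0.468,0.004,0],[0.937,-0.468,0.004,0]],
], claw=80)

```text
clock: 16.95
eef_pos: [0.4394, 0.3075, 0.3]
tool_rot: [[-0.186, 0.983, -0.002], [0.983, 0.186, 0.0], [0.001, -0.002, -1.0]]
ft_force: [1.0, -0.0, 0.5]
gripper_width: 0.0804
gripper_force: 0.0
```

```bash
python3 - <<'E'
from h import *
st(); cv2.imwrite('pics/w3.png',fit('l','wrist',.441,.305,0))
to(.441,.305,.196)
E
```

```text
pos [0.4394 0.3075 0.3   ] w 0.0804 f 0.0 [ 1.  -0.   0.5] t 16.95
l wrist 2644 [4.425e-01 3.023e-01 2.000e-04] res 0.0003
shift [-0.003   0.001   0.4158] turn 0.0016 t 17.0
```

View pics/w3.png

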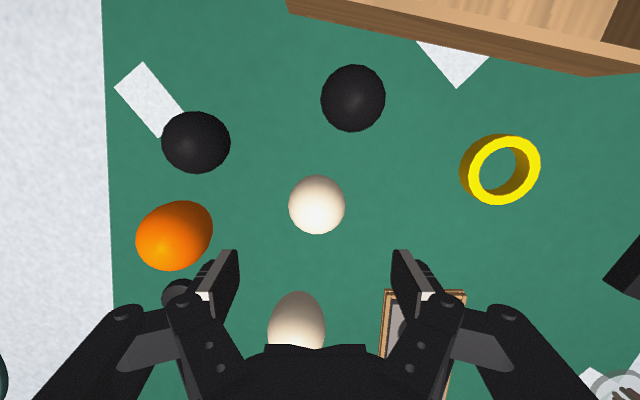

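The off-white egg_large is at px (316,205) and centred between the fingers. The black and orange eggs are clear of them.

>>> servo_tool([
  [[-0.003,0.001,0.06,0],[-0.003,0.001,0.16,0],[-0.003,0.001,0.26,0],[-0.003,0.001,0.35,0],[-0.003,0.001,0.395,0],[-0.003,0.001,0.414,0],[-0.003,0.001,0.414,0]],
])

```text
clock: 17.7
eef_pos: [0.4422, 0.3041, 0.1967]
tool_rot: [[-0.18, 0.984, -0.001], [0.984, 0.18, -0.001], [-0.001, -0.001, -1.0]]
ft_force: [0.5, 1.3, -0.3]
gripper_width: 0.08
gripper_force: 0.0
```

>>> servo_tool([
  [[0,0,0,0],[0,0,0,0],[0,0,0,0],[0,0,0,0],[0,0,0,0],[0,0,0,0]],
], claw=36)

```text
clock: 18.3
eef_pos: [0.4423, 0.3049, 0.1984]
tool_rot: [[-0.181, 0.984, 0.002], [0.984, 0.181, 0.001], [0.0, 0.002, -1.0]]
ft_force: [-1.7, -0.9, 6.2]
gripper_width: 0.0483
gripper_force: 20.7
```

>>> servo_tool([
  [[0,0,-0.01,0],[0,0,-0.04,0],[0,0,-0.12,0],[0,0,-0.22,0],[0,0,-0.32,0],[0,0,-0.38,0],[0,0,-0.4,0],[0,0,-0.4,0]],
])

```text
clock: 19.1
eef_pos: [0.442, 0.3045, 0.2978]
tool_rot: [[-0.18, 0.984, 0.001], [0.984, 0.18, 0.0], [0.0, 0.001, -1.0]]
ft_force: [0.4, -0.2, -0.4]
gripper_width: 0.0484
gripper_force: 21.0
```

```bash
python3 - <<'E'
from h import *
st(); e=ctrl.state()['eef_pos']
for c in('scene','top'): fit('l',c,e[0],e[1],e[2]-.196)
to(.585,.173,.297)
E
```

```text
pos [0.442  0.3045 0.2978] w 0.0484 f 21.0 [ 0.4 -0.2 -0.4] t 19.1
l scene 260 [0.441  0.3047 0.1002] res 0.0012
l top 0 [0.442  0.3045 0.1018] res nan
shift [-0.6199  0.4693 -0.0022] turn -0.0001 t 19.2
  return _methods._mean(a, axis=axis, dtype=dtype,
  ret = ret.dtype.type(ret / rcount)
```

>>> servo_tool([
  [[-0.05,0.04,0,0],[-0.15,0.11,0,0],[-0.28,0.21,0,0],[-0.41,0.31,0,0],[-0.53,0.4,0,0],[-0.6,0.455,0,0],[-0.62,0.469,0,0],[-0.62,0.469,0,0]],
])

```text
clock: 20.0
eef_pos: [0.585, 0.1729, 0.2961]
tool_rot: [[-0.179, 0.984, -0.002], [0.984, 0.179, -0.0], [0.0, -0.002, -1.0]]
ft_force: [-0.6, 1.0, -0.6]
gripper_width: 0.0485
gripper_force: 20.9
```

>>> servo_tool([
  [[0,0,0.04,0],[0,0,0.12,0],[0,0,0.2,0],[0,0,0.27,0],[0,0,0.31,0],[0,0,0.33,0],[0,0,0.336,0],[0,0,0.336,0]],
])

```text
clock: 20.8
eef_pos: [0.5854, 0.1736, 0.2138]
tool_rot: [[-0.181, 0.984, 0.001], [0.984, 0.181, 0.0], [0.0, 0.001, -1.0]]
ft_force: [-0.3, -0.1, -0.3]
gripper_width: 0.0485
gripper_force: 20.9
```

```bash
python3 - <<'E' 2>/dev/null
from h import *
st(); e=ctrl.state()['eef_pos']
for c in('scene','top'): fit('l',c,e[0],e[1],e[2]-.198)
to(.585,.173,.209)
E
```

```text
pos [0.5854 0.1736 0.2138] w 0.0485 f 20.9 [-0.3 -0.1 -0.3] t 20.8
l scene 287 [0.5848 0.1739 0.0157] res 0.0009
l top 30 [0.5846 0.1753 0.0149] res 0.0005
shift [-0.0017 -0.0024  0.0207] turn -0.0 t 20.9
```

Foot is about 4.5 mm above the floor.

>>> servo_tool([
  [[-0.002,-0.002,0.004,0],[-0.002,-0.002,0.008,0],[-0.002,-0.002,0.011,0],[-0.002,-0.002,0.013,0],[-0.002,-0.002,0.015,0],[-0.002,-0.002,0.016,0],[-0.002,-0.002,0.016,0]],
])

```text
clock: 21.6
eef_pos: [0.5848, 0.1728, 0.2096]
tool_rot: [[-0.18, 0.984, 0.0], [0.984, 0.18, -0.0], [-0.0, -0.0, -1.0]]
ft_force: [-0.4, -0.8, 1.2]
gripper_width: 0.0487
gripper_force: 21.1
```

>>> servo_tool([
  [[0,0,0.001,0],[0,0,0.002,0],[0,0,0.002,0]],
])

```text
clock: 21.9
eef_pos: [0.5848, 0.1728, 0.2095]
tool_rot: [[-0.181, 0.984, 0.0], [0.984, 0.181, -0.0], [-0.0, 0.0, -1.0]]
ft_force: [-1.9, -0.6, 5.4]
gripper_width: 0.0488
gripper_force: 21.5
```

Contact at 5.4 N. Release now.

>>> servo_tool([
  [[0,0,0,0],[0,0,0,0],[0,0,0,0],[0,0,0,0],[0,0,0,0]],
], claw=75)

```text
clock: 22.4
eef_pos: [0.5848, 0.1728, 0.2088]
tool_rot: [[-0.18, 0.984, -0.0], [0.984, 0.18, -0.0], [0.0, -0.0, -1.0]]
ft_force: [-0.2, -0.2, 0.2]
gripper_width: 0.0752
gripper_force: 0.0
```

>>> servo_tool([
  [[0,0,-0.04,0],[0,0,-0.12,0],[0,0,-0.22,0],[0,0,-0.32,0],[0,0,-0.38,0],[0,0,-0.4,0],[0,0,-0.4,0]],
])

```text
clock: 23.1
eef_pos: [0.5849, 0.1727, 0.3095]
tool_rot: [[-0.18, 0.984, 0.001], [0.984, 0.18, 0.0], [-0.0, 0.001, -1.0]]
ft_force: [0.1, 0.3, -0.9]
gripper_width: 0.0754
gripper_force: 0.0
```

```bash
python3 - <<'E'
from h import *
st()
for c in('scene','top'): im=fit('l',c,.585,.173,.011)
to(.4456,.173,.310)
E
```

```text
pos [0.5849 0.1727 0.3095] w 0.0754 f 0.0 [ 0.1  0.3 -0.9] t 23.1
l scene 370 [0.5837 0.1728 0.011 ] res 0.0007
l top 17 [0.585  0.1729 0.0103] res 0.0002
shift [ 0.1022 -0.5459 -0.0075] turn -0.0001 t 23.2
```

>>> servo_tool([
  [[0.01,-0.06,0,0],[0.03,-0.18,0,0],[0.06,-0.32,0,0],[0.09,-0.45,0,0],[0.1,-0.52,0,0],[0.102,-0.546,0,0],[0.102,-0.546,0,0]],
], claw=85)

```text
clock: 23.9
eef_pos: [0.4456, 0.173, 0.3084]
tool_rot: [[-0.181, 0.984, -0.001], [0.984, 0.181, -0.001], [-0.0, -0.001, -1.0]]
ft_force: [-0.0, 1.1, -1.1]
gripper_width: 0.0849
gripper_force: 0.0
```

```bash
python3 - <<'E'
from h import *
st(); fit('g','wrist',.4456,.173,0)
to(.4456,.173,.201)
E
```

```text
pos [0.4456 0.173  0.3084] w 0.0849 f 0.0 [-0.   1.1 -1.1] t 23.9
g wrist 3469 [4.468e-01 1.727e-01 4.000e-04] res 0.0003
shift [ 3.000e-04 -3.800e-03  4.307e-01] turn -0.0002 t 23.95
```

>>> servo_tool([
  [[0,0.001,0.06,0],[0,0.001,0.16,0],[0,0.001,0.27,0],[0,0.001,0.36,0],[0,0.001,0.41,0],[0,0.001,0.431,0],[0,0.001,0.431,0]],
])

```text
clock: 24.65
eef_pos: [0.4466, 0.1734, 0.2008]
tool_rot: [[-0.18, 0.984, -0.001], [0.984, 0.18, -0.0], [0.0, -0.001, -1.0]]
ft_force: [-0.5, 0.1, -0.0]
gripper_width: 0.0848
gripper_force: 0.0
```

>>> servo_tool([
  [[0,0,0,0],[0,0,0,0],[0,0,0,0],[0,0,0,0],[0,0,0,0],[0,0,0,0]],
], claw=44)

```text
clock: 25.25
eef_pos: [0.4466, 0.1735, 0.2023]
tool_rot: [[-0.18, 0.984, 0.002], [0.984, 0.18, 0.0], [-0.0, 0.002, -1.0]]
ft_force: [-0.9, -0.5, 6.4]
gripper_width: 0.0563
gripper_force: 20.7
```

>>> servo_tool([
  [[0,0,-0.01,0],[0,0,-0.04,0],[0,0,-0.12,0],[0,0,-0.22,0],[0,0,-0.32,0],[0,0,-0.4,0],[0,0,-0.44,0],[0,0,-0.44,0]],
])

```text
clock: 26.05
eef_pos: [0.4465, 0.1733, 0.3125]
tool_rot: [[-0.18, 0.984, 0.003], [0.984, 0.18, 0.001], [0.0, 0.003, -1.0]]
ft_force: [-0.3, 0.0, -1.0]
gripper_width: 0.0565
gripper_force: 21.7
```

```bash
python3 - <<'E' 2>/dev/null
from h import *
st(); e=ctrl.state()['eef_pos']
for c in('scene','top'): fit('g',c,e[0],e[1],e[2]-.202)
to(.613,.0195,.312)
E
```

```text
pos [0.4465 0.1733 0.3125] w 0.0565 f 21.7 [-0.3  0.  -1. ] t 26.05
g scene 349 [0.4459 0.1731 0.111 ] res 0.0011
g top 0 [0.4465 0.1733 0.1105] res nan
shift [-0.7242  0.5466 -0.0053] turn -0.0002 t 26.15
```

>>> servo_tool([
  [[-0.06,0.045,0,0],[-0.17,0.13,0,0],[-0.31,0.235,0,0],[-0.46,0.35,0,0],[-0.59,0.445,0,0],[-0.68,0.515,0,0],[-0.724,0.546,0,0],[-0.724,0.546,0,0]],
])

```text
clock: 26.95
eef_pos: [0.6134, 0.0185, 0.3095]
tool_rot: [[-0.178, 0.984, -0.002], [0.984, 0.178, -0.0], [0.0, -0.002, -1.0]]
ft_force: [0.4, 0.8, -1.4]
gripper_width: 0.0566
gripper_force: 21.7
```

>>> servo_tool([
  [[0,0,0.04,0],[0,0,0.12,0],[0,0,0.21,0],[0,0,0.29,0],[0,0,0.34,0],[0,0,0.37,0],[0,0,0.38,0],[0,0,0.38,0]],
])

```text
clock: 27.75
eef_pos: [0.6131, 0.0203, 0.2163]
tool_rot: [[-0.181, 0.983, 0.0], [0.983, 0.181, 0.0], [0.0, 0.0, -1.0]]
ft_force: [-0.3, -0.6, -0.4]
gripper_width: 0.0567
gripper_force: 21.7
```

```bash
python3 - <<'E' 2>/dev/null
from h import *
st(); e=ctrl.state()['eef_pos']
fit('g','scene',e[0],e[1],e[2]-.202)
to(.613,.0195,.213)
E
```

```text
pos [0.6131 0.0203 0.2163] w 0.0567 f 21.7 [-0.3 -0.6 -0.4] t 27.75
g scene 420 [0.6123 0.0201 0.0146] res 0.001
shift [-0.0025 -0.0018  0.0151] turn 0.0002 t 27.8
```

>>> servo_tool([
  [[-0.002,-0.001,0.004,0],[-0.002,-0.001,0.007,0],[-0.002,-0.001,0.009,0],[-0.002,-0.001,0.011,0],[-0.002,-0.001,0.011,0],[-0.002,-0.001,0.011,0]],
])

```text
clock: 28.4
eef_pos: [0.613, 0.0193, 0.2135]
tool_rot: [[-0.18, 0.984, 0.0], [0.984, 0.18, -0.0], [-0.0, 0.0, -1.0]]
ft_force: [1.1, -0.7, 1.5]
gripper_width: 0.0565
gripper_force: 21.7
```

>>> servo_tool([
  [[0,0,0.001,0],[0,0,0.002,0],[0,0,0.002,0]],
])

```text
clock: 28.7
eef_pos: [0.6131, 0.0193, 0.2134]
tool_rot: [[-0.18, 0.984, 0.0], [0.984, 0.18, -0.0], [-0.0, 0.0, -1.0]]
ft_force: [-1.6, -0.5, 5.1]
gripper_width: 0.0568
gripper_force: 22.1
```

>>> servo_tool([
  [[0,0,0,0],[0,0,0,0],[0,0,0,0],[0,0,0,0],[0,0,0,0]],
], claw=82)

```text
clock: 29.2
eef_pos: [0.6129, 0.0193, 0.2128]
tool_rot: [[-0.18, 0.984, -0.0], [0.984, 0.18, -0.0], [0.0, -0.0, -1.0]]
ft_force: [-0.8, 0.2, 0.1]
gripper_width: 0.0819
gripper_force: 0.0
```

>>> servo_tool([
  [[0,0,-0.04,0],[0,0,-0.12,0],[0,0,-0.22,0],[0,0,-0.32,0],[0,0,-0.42,0],[0,0,-0.5,0],[0,0,-0.5,0]],
])

```text
clock: 29.9
eef_pos: [0.6139, 0.0197, 0.3419]
tool_rot: [[-0.18, 0.984, 0.007], [0.984, 0.18, 0.0], [-0.001, 0.007, -1.0]]
ft_force: [-0.1, -0.1, 0.2]
gripper_width: 0.0817
gripper_force: 0.0
```

```bash
python3 - <<'E' 2>/dev/null
from h import *
st()
for n,p in dict(s=(.6267,-.057),m=(.599,.096),l=(.585,.173),g=(.613,.0195)).items(): im=fit(n,'scene',*p,.011)
cv2.imwrite('pics/s9.png',cv2.resize(im[130:310,150:470],(800,450)))
E
```

```text
pos [0.6139 0.0197 0.3419] w 0.0817 f 0.0 [-0.1 -0.1  0.2] t 29.9
s scene 223 [ 0.6253 -0.0561  0.011 ] res 0.0006
m scene 274 [0.5979 0.0962 0.0109] res 0.0007
l scene 369 [0.5838 0.1729 0.011 ] res 0.0008
g scene 553 [0.6122 0.019  0.0109] res 0.0007
```

View pics/s9.png

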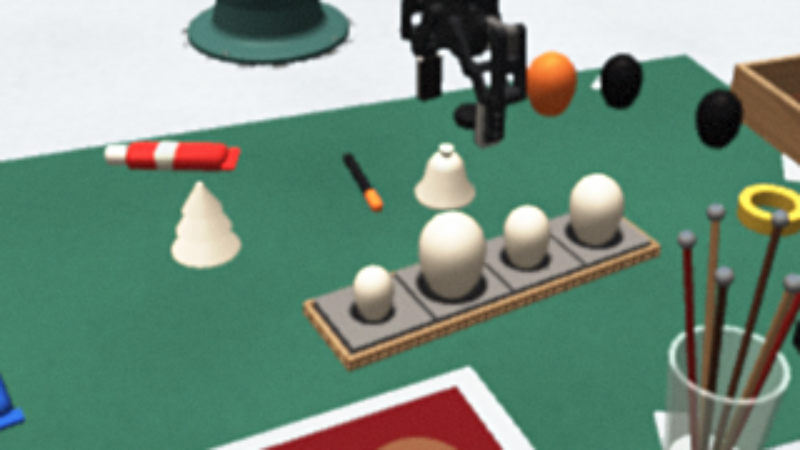

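All four eggs stand upright in their matching dimples, at crop px (373,295), (452,255), (527,238) and (597,210). The bell and the tree have not moved.

```bash
python3 -c "
from h import *
print(ctrl.hand_in())"
```

```text
the job is handed in; nothing more can be done
None
```

The job is handed in at about 30 s: all four eggs stand upright and released in the pockets of their own size, the last camera check put each within about 2 mm of its pocket's centre, and the bell and the tree were not touched.

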